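Make up the refill tray and hold the showcase lid open

ROBOT

A 6-joint arm with a two-finger parallel gripper is mounted at the origin on the work surface. World frame = base frame: x ahead of the robot, y to its left, z up, the work surface at z = 0. Lengths are in m, angles in degrees, forces in N, time in s.
With the tool pointing down it reaches from about 0.375 to 0.75 m from the base axis. Payload 9 kg.
Tool frame: the origin (TCP) lies where the fingers leave the gripper's body, on its centre line; the fingertips stand 73 mm ahead of it and the grasp point (between the pads) lies 54 mm ahead of it (robot.tip_reach is the distance from the TCP to the fingertips, in m); z points along the fingers, y is the line along which they close (so a half turn about z gives the same grasp; the last joint's range is limited). The gripper opens to 85 mm and grips with 20 to 120 N. Pads are 22 mm wide; open, the fingers measure 114 mm over their backs; the gripper's body (76 mm by 85 mm) begins 54 mm behind the grasp point. The pads swing forward as they close: fully open they stand 13 mm farther back than shut.
Start: joints at [54.219, 5.964, 5.575, 89.605, 0, 77.527], TCP at [0.237, 0.551, 0.304] pointing down, gripper open.
Joint ranges: [-171.21, 171.21], [-48.23, 106.86], [-62.78, 66.21], [-105.2, 120.99], [-86.42, 89.51], [-180, 180]. Speed limits (degrees/s): [127.2, 127.2, 147.25, 180, 180, 180].

INTERFACE

Orientations are given as [roll, pitch, yaw] about the fixed x, y, z axes, in that order (R = Rz(yaw) Ry(pitch) Rx(roll)).
In Python, from plant import robot gives the robot as it stands. Calls block until the motion is done:
- robot.move_pose(position, orientation): joint-space move of the TCP to a pose.
- robot.line_to(position, vel=0.15, rotation=None, guard=None): straight line of the TCP; rotation=None keeps the orientation; vel is the mean speed in m/s. With guard (N) it stops when the force on the tool has changed by that much, and returns True; else False.
- robot.goto_joints(angles): joint-space move.
- robot.set_gripper(opening): finger opening in m; the grip force is fixed at half the most; returns when the fingers have stopped.
- robot.pause(seconds).
- robot.ik(position, orientation): joint angles nearest the present ones, or None.
- robot.observe(): the state.
- robot.grab_frame(name): name is "side" or "top"; returns the picture (420x560x3 uint8, blue, green, red); there is no depth.
- robot.get_calibration(name): a dict with "vertical_fov" (degrees; the focal length in pixels is half the picture's height over the tangent of half this angle, whatever the lens; pixels are square), "cx", "cy" (the principal point, pixels), "rvec" (rotation vector, rad) and "tvec" (3), from world to camera coordinates, as OpenCV has them. Camera axes: x right, y down, z forward; pixel columns grow to the right and rows downward; lengths in m; the calibration is good to about 2 mm. A picture is of the moment at which its call begins. get_calibration takes no time and is no camera call.
A pose or a line that the arm cannot do raises robot.IKError and nothing moves.
- robot.job_done(): hands the job in; it is judged then, once.
The state is a dict: "time": time; "q": joint angles; "qvel": joint speeds; "joint_torque": joint torques, N m; "tool_pos": TCP position; "tcp_rot": TCP orientation; "ft_force": force on the tool from outside, world axes, zero at the start; "torque": the same for the moment, N m; "gripper_width": finger opening in m; "gripper_force": force on a finger pad.
Only numpy, scipy, OpenCV 4.12 (cv2) and the standard library are available. Lean on these libraries where they do the work, as an engineer would, in place of code of your own. Each camera call takes 0.05 s, during which the arm holds its last target. There are 200 camera calls.

TASK

Fill the small three-pocket refill tray with pieces from the marble slab, working from the far pocket towards the robot so that nothing is carried over pieces already set out: first the round sandwich macaron in the far pocket, then the square one in the middle, then the finger-shaped one in the near pocket, each lying flat and let go before the next. Then take the pull of the showcase's self-closing glass lid and draw the lid towards the robot until its rear edge lies over the steel divider bar, so that the empty bay at the back is open and the stock in front stays covered, and keep it there: the program finishes while still holding the pull, for the colleague across the counter to put the tray in. Leave the tray standing where it is and all the other things on the counter alone.

Things in the scene. Friction and masses are not known exactly. Their poses are not given: they have to be found in the camera images.
- round_piece: Round sandwich macaron, 48 mm in diameter, of dark chocolate with a pale filling line, 28 mm high, about 35 g, lying flat on the marble slab. Origin: centre of its underside, z up.
- square_piece: Square sandwich piece, 40 x 40 mm, of dark chocolate with a pale filling line, 28 mm high, about 35 g, lying flat on the marble slab. Origin: centre of its underside, z up. x and y along its sides.
- finger_piece: Finger-shaped sandwich piece, 50 mm long (its x) and 24 mm wide (its y), of dark chocolate with a pale filling line, 28 mm high, about 35 g, lying flat on the marble slab. Origin: centre of its underside, z up.
- slab: White marble slab 260 x 200 x 15 mm, fixed on the counter on the robot's right. The three pieces and two small dome bonbons stand on it, in any arrangement. Origin: centre of its underside; its top is at z = 15 mm.
- tray: Refill tray of kraft board lined black, 204 mm long (its x, pointing away from the robot), 78 mm wide (its y), loose on the counter, 0.7 kg. Three square pockets in a row along x, each 58 x 58 mm inside; floor 6 mm above the counter, wall tops at 16 mm. Walls 5 mm between pockets, rims 10 mm. Any piece fits a pocket turned either way. Origin: centre of the underside.
- pocket1 (a point): Centre of the floor of pocket 1, farthest from the robot; axes as the tray's.
- pocket2 (a point): Centre of the floor of pocket 2, the middle one, 63 mm from each of the others; axes as the tray's.
- pocket3 (a point): Centre of the floor of pocket 3, nearest the robot; axes as the tray's.
- case: Countertop glass showcase, 420 mm long (its x, pointing away from the robot), 320 mm wide (its y), rails at 150 mm height, fixed, on the robot's left. A fixed pane covers its front half, a sliding framed glass lid its rear half (frame top at 163 mm). A spring closer tube runs along its outer left side, 18 mm thick, at 140 mm. Origin: centre of the underside.
- lid (a joint): Travel of the sliding lid in m: 0 = shut (at rest), growing as it is drawn along the showcase's -x, towards the robot, over the fixed pane; stop at 0.17. A spring closer always pulls it shut: about 5 N when shut, growing by 25 N/m (8.5 N at 0.14), lightly damped; it slides back when let go. Lid and pull weigh 0.8 kg.
- pull_bar (a point): Centre of the grip bar of the lid's pull: a dark steel bow on the lid near its front edge. The bar runs across the showcase (y), 100 mm long, 14 x 14 mm thick, 195 mm above the counter, 29 mm clear above the glass; posts 12 mm thick at its two ends. The lid's rear edge (end of its rear frame strip) lies 175 mm from it along the showcase's +x. Axes as the showcase's; moves with the lid.
- divider_bar: The mark: steel bar across the showcase's well, under the lid, between the stock and the empty rear bay. 16 mm wide along the showcase's x; its end lugs (16 x 12 mm, 16 mm high) stand on the side rails beside the lid, visible from above. Fixed in a run, placed anew each time 100 to 145 mm in front of the shut lid's rear edge. Origin: middle of the bar, at 150 mm; axes as the showcase's.
- bonbon_a: Small dome bonbon, 32 mm across, 21 mm high, on the slab: leave alone. Origin: centre of the underside.
- bonbon_b: Second dome bonbon, the same: leave alone.
- card_a: Blank price-card stand, 55 mm wide, 43 mm high, beyond the tray: leave alone.
- card_b: Second price-card stand, left of the showcase: leave alone.
- tin: Small white jar with a brass-coloured cap, 56 mm across, 55 mm high, beyond the slab and tray: leave alone.
- tongs: Steel serving tongs, about 160 mm long, lying right of the slab: leave alone.
- gift_box: Gift box 104 x 104 x 44 mm near the robot, right: leave alone.
Not all that is in view belongs to the job. What is shaped like the square_piece but blue or red is not meant.

How it is judged:
By the outcome, as a careful person would: the job done as asked, in the order asked, and still so for the second after the job is handed in, while the arm keeps its last pose, push and grip.
It also fails if it takes over 72 s, if anything falls off the work surface, if the arm or the gripper's body presses on something with over 40 N, if the wrist force passes 120 N, or if a joint passes its speed limit or range.

## Working session

There is one attempt and no reset: what is moved stays moved. The work goes in short steps, each a Python script; the robot and the scene stay as the last script left them, time stands still between calls to the robot, and variables do not carry over. Pictures are saved under pics/ and viewed, at most 10 in all, crops included, and the job is handed in when it is done.

```bash
ls; mkdir -p pics; cat > h.py <<'E'
import numpy as np, cv2
from plant import robot
def cam(n):
    c=robot.get_calibration(n); f=210/np.tan(np.radians(c["vertical_fov"])/2)
    K=np.array([[f,0,c["cx"]],[0,f,c["cy"]],[0,0,1]]); R=cv2.Rodrigues(np.array(c["rvec"],float))[0]
    return K,R,np.array(c["tvec"],float).ravel(),c
def px2w(n,uv,z):
    K,R,t,_=cam(n); C=-R.T@t; d=R.T@np.linalg.inv(K)@np.array([uv[0],uv[1],1.])
    return C+d*(z-C[2])/d[2]
def w2px(n,p):
    K,R,t,_=cam(n); q=K@(R@np.array(p)+t); return q[:2]/q[2]
E
python3 - <<'E'
from h import *
for n in("top","side"):
    c=cam(n)[3]; print(n,c, -cam(n)[1].T@cam(n)[2])
    cv2.imwrite(f"pics/{n}0.png",cv2.resize(robot.grab_frame(n),(784,588),interpolation=cv2.INTER_CUBIC))
print(robot.observe())
E
```

```text
pics
top {'vertical_fov': 50.32999047778229, 'cx': 282.325792844714, 'cy': 205.50998163963905, 'rvec': array([ 2.13123408, -2.16247146,  0.15325908]), 'tvec': array([0.07501946, 0.48851918, 1.67254427])} [0.24604384 0.06871409 1.72523159]
side {'vertical_fov': 50.73449268723613, 'cx': 278.77962636350225, 'cy': 213.12317346674686, 'rvec': array([ 2.08262519, -0.09004584,  0.02605176]), 'tvec': array([-0.46546598,  0.17126322,  1.31663766])} [ 0.39918147 -1.09563439  0.7872508 ]
{'time': 0.1, 'q': array([ 5.42188420e+01,  5.99479004e+00,  5.53233514e+00,  8.96052144e+01,
       -5.73810312e-04,  7.75252641e+01]), 'qvel': array([-0.06600679, -0.12784068,  0.06489233, -0.02789097,  0.01194457,
        0.04595349]), 'joint_torque': array([ 4.88441394e-03, -5.58209109e+01,  5.04719317e+01,  1.31452060e-02,
       -3.50983846e-04, -2.44859416e-05]), 'tool_pos': array([0.23726884, 0.55086112, 0.30321208]), 'tcp_rot': array([-1.79933804e+02, -1.40569161e-02,  1.56693570e+02]), 'ft_force': array([ 0.20209203, -0.81581714, -0.63683863]), 'torque': array([ 0.00497504, -0.01992454, -0.0274818 ]), 'gripper_force': 0.0, 'gripper_width': 0.08539177582018949}
```

View pics/top0.png

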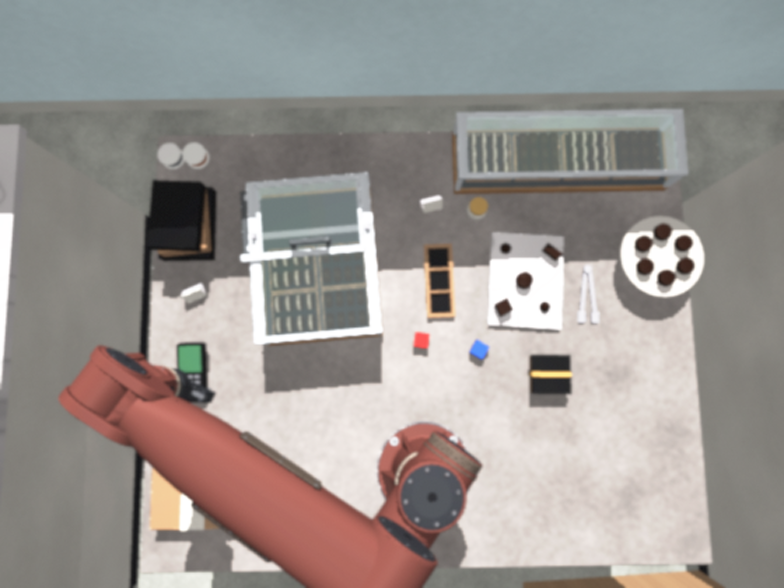

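View pics/side0.png

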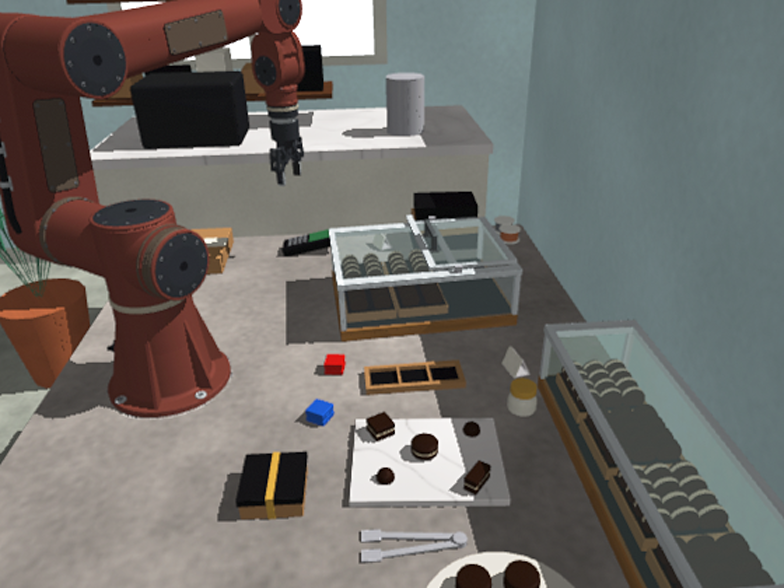

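The top view shows, in 784-wide pixels, round (524,281), square (503,308), finger (551,252), tray (439,281) and the lid pull (310,243). I'll take enlarged crops next.

```bash
python3 - <<'E'
from h import *
im=robot.grab_frame("top"); cv2.imwrite("pics/raw_top.png",im)
cv2.imwrite("pics/c1.png",cv2.resize(im[160:240,300:410],None,fx=7,fy=7,interpolation=cv2.INTER_CUBIC))
cv2.imwrite("pics/c2.png",cv2.resize(im[120:205,170:275],None,fx=7,fy=7,interpolation=cv2.INTER_CUBIC))
E
```

```text
(no output)
```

View pics/c1.png

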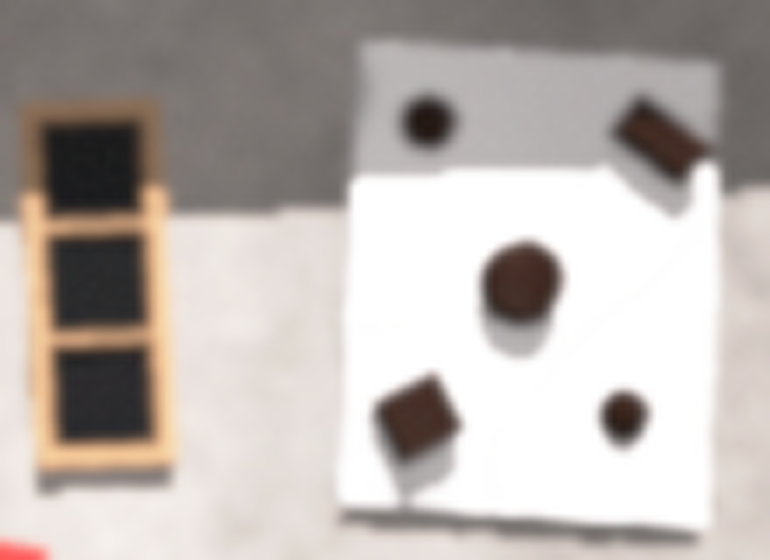

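View pics/c2.png

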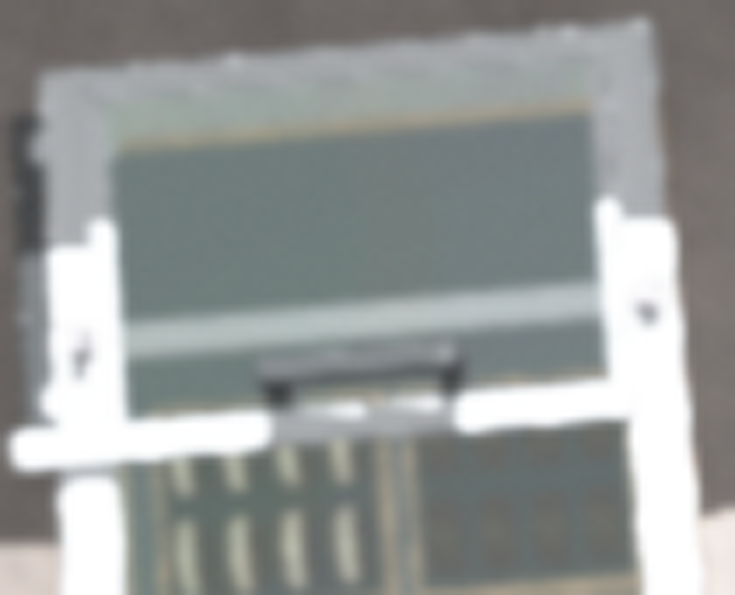

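Crop 1 shows the tray corners (22,102),(160,102),(170,468),(40,470), plus the round at (521,281), square at (418,419) and finger at (660,140). Crop 2 shows the pull bar at about (360,362), lug marks at (80,355) and (648,312), and the divider strip under the glass between them. Next I'll compute positions and check the sizes.

```bash
cat >> h.py <<'E'
def c1(p,z): return px2w("top",((p[0]+.5)/7-.5+300,(p[1]+.5)/7-.5+160),z)
def c2(p,z): return px2w("top",((p[0]+.5)/7-.5+170,(p[1]+.5)/7-.5+120),z)
E
python3 - <<'E'
from h import *
np.set_printoptions(precision=4,suppress=True)
S=np.array([c1(p,.015) for p in [(362,42),(720,62),(710,520),(340,503)]]); print("slab",S[:,:2],np.linalg.norm(S-np.roll(S,-1,0),axis=1))
T=np.array([c1(p,.016) for p in [(22,102),(160,102),(172,466),(40,468)]]); print("tray",T[:,:2],T.mean(0),np.linalg.norm(T-np.roll(T,-1,0),axis=1))
for q in [((45,125),(138,122),(142,205),(52,212)),((50,238),(142,233),(148,325),(55,330)),((55,350),(148,346),(153,437),(60,443))]:
    P=np.array([c1(p,.012) for p in q]); print("pocket",P.mean(0)[:2])
print("round",c1((522,279),.043))
Q=np.array([c1(p,.043) for p in [(434,374),(461,424),(408,458),(376,415)]]);print("sq",Q[:,:2],Q.mean(0),np.linalg.norm(Q-np.roll(Q,-1,0),axis=1))
F=np.array([c1(p,.043) for p in [(642,95),(708,148),(684,180),(616,128)]]);print("fing",F[:,:2],F.mean(0),np.linalg.norm(F-np.roll(F,-1,0),axis=1))
print("bar",c2((262,368),.202),c2((460,350),.202))
print("lug",c2((80,355),.16),c2((648,312),.16))
print("strip",c2((130,342),.15),c2((600,298),.15))
C=np.array([c2((45,75),.15),c2((650,20),.15)]);print("caserear",C,np.linalg.norm(C[0]-C[1]))
# segmentation of dark pieces at native res, upsampled
im=cv2.imread("pics/raw_top.png")[160:240,350:410]
g=cv2.resize(im.max(2),None,fx=7,fy=7,interpolation=cv2.INTER_CUBIC)
m=(g<85).astype(np.uint8)
for c in cv2.findContours(m,cv2.RETR_EXTERNAL,cv2.CHAIN_APPROX_NONE)[0]:
    if cv2.contourArea(c)>1500:
        (x,y),wh,a=cv2.minAreaRect(c); ce=(x+350,y); b=cv2.boxPoints(((x,y),wh,a))+[350,0]
        B=np.array([c1(p,.043) for p in b]); d=B[1]-B[0]
        print(ce,wh,c1(ce,.043)[:2],np.linalg.norm(B[1]-B[0]),np.linalg.norm(B[2]-B[1]),np.degrees(np.arctan2(d[1],d[0])))
s=robot.grab_frame("side"); cv2.imwrite("pics/raw_side.png",s)
a=s[150:240,225:380]; b=s[255:365,240:375]
o=np.zeros((600,800,3),np.uint8)
a=cv2.resize(a,None,fx=5,fy=5,interpolation=cv2.INTER_CUBIC); cv2.imwrite("pics/c3.png",a)
cv2.imwrite("pics/c4.png",cv2.resize(b,None,fx=5,fy=5,interpolation=cv2.INTER_CUBIC))
E
```

```text
slab [[ 0.6465 -0.2043]
 [ 0.6321 -0.4039]
 [ 0.3761 -0.3849]
 [ 0.3884 -0.1829]] [0.2    0.2566 0.2024 0.2589]
tray [[ 0.6148 -0.0135]
 [ 0.6137 -0.0904]
 [ 0.41   -0.0914]
 [ 0.4099 -0.019 ]] [ 0.5121 -0.0536  0.016 ] [0.0769 0.2037 0.0724 0.205 ]
pocket [ 0.5787 -0.0531]
pocket [ 0.5136 -0.054 ]
pocket [ 0.4508 -0.0554]
round [ 0.5067 -0.2821  0.043 ]
sq [[ 0.4553 -0.2322]
 [ 0.4279 -0.2457]
 [ 0.4099 -0.2163]
 [ 0.4334 -0.1999]] [ 0.4316 -0.2235  0.043 ] [0.0306 0.0344 0.0287 0.039 ]
fing [[ 0.6079 -0.3524]
 [ 0.5777 -0.387 ]
 [ 0.5601 -0.373 ]
 [ 0.5896 -0.3372]] [ 0.5838 -0.3624  0.043 ] [0.0459 0.0225 0.0464 0.0237]
bar [0.5867 0.3285 0.202 ] [0.5944 0.23   0.202 ]
lug [0.6043 0.4288 0.16  ] [0.6225 0.1382 0.16  ]
strip [0.613  0.4055 0.15  ] [0.6326 0.1633 0.15  ]
caserear [[0.7561 0.4521 0.15  ]
 [0.7812 0.1363 0.15  ]] 0.31672529059466054
(416.2000045776367, 420.4000244140625) (53.66563034057617, 60.821044921875) [ 0.4302 -0.2215] 0.03326829426994841 0.028884896144594843 -64.38228177250214
(519.25, 284.25) (64.51045989990234, 71.15123748779297) [ 0.5038 -0.2805] 0.03948988828285777 0.0348692904391434 -20.468426221578543
(659.1791381835938, 140.63821411132812) (79.74378967285156, 44.271942138671875) [ 0.5822 -0.3605] 0.024974481616243528 0.043247585173371524 -39.1476918394825
```

View pics/c3.png

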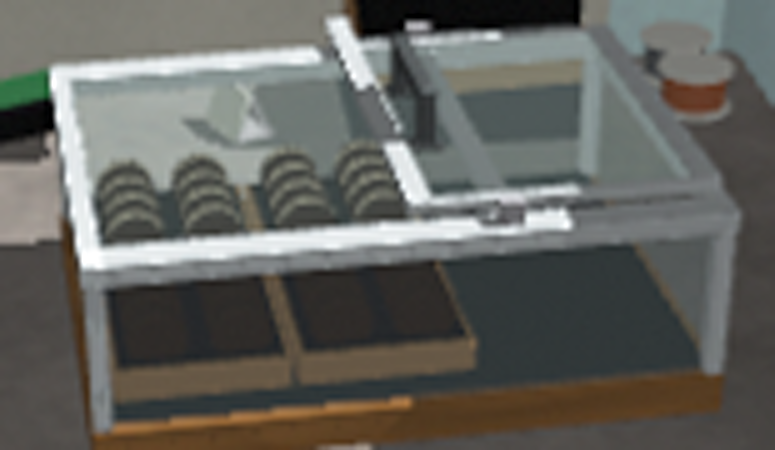

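View pics/c4.png

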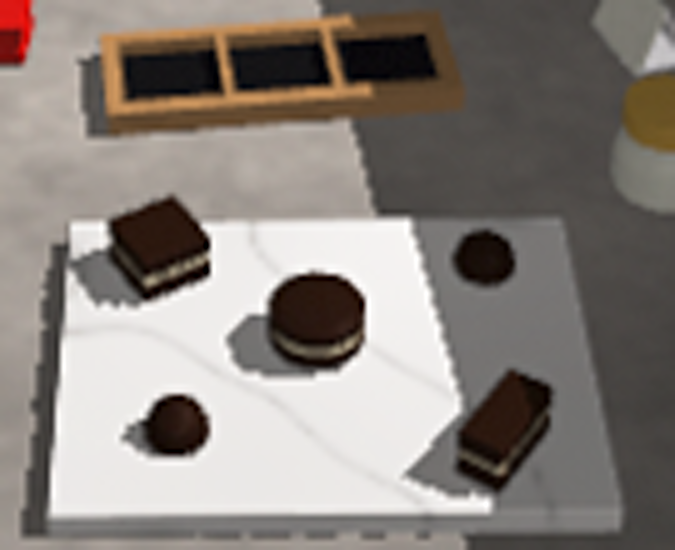

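Both views agree on the layout. I'll cross-check the numbers from the side camera.

```bash
cat >> h.py <<'E'
def s3(p,z): return px2w("side",((p[0]+.5)/5-.5+225,(p[1]+.5)/5-.5+150),z)
def s4(p,z): return px2w("side",((p[0]+.5)/5-.5+240,(p[1]+.5)/5-.5+255),z)
E
python3 - <<'E'
from h import *
np.set_printoptions(precision=4,suppress=True)
def q(n,f,pts,z):
    P=np.array([f(p,z) for p in pts]); print(n,P[:,:2].tolist() if 0 else "",P.mean(0),np.linalg.norm(P-np.roll(P,-1,0),axis=1)); d=P[0]-P[3]; e=P[1]-P[2]
    print("  ang",np.degrees(np.arctan2(d[1],d[0])),np.degrees(np.arctan2(e[1],e[0])), np.degrees(np.arctan2(*(P[1]-P[0])[1::-1])),np.degrees(np.arctan2(*(P[2]-P[3])[1::-1])))
print("round",s4((317,306),.043))
q("sq",s4,[(109,235),(172,198),(210,243),(150,267)],.043)
q("fin",s4,[(513,370),(552,387),(498,456),(458,432)],.043)
q("slab",s4,[(70,220),(562,218),(622,520),(48,518)],.015)
q("tray",s4,[(102,37),(440,13),(463,95),(106,118)],.016)
for a in ([(123,58),(213,48),(222,92),(127,102)],[(231,45),(322,35),(333,80),(240,90)],[(340,40),(430,34),(437,78),(352,82)]): print("pocket",np.mean([s4(p,.010) for p in a],0))
print("lug",s3((502,208),.160)); print("bar near/far",s3((431,93),.202),s3((401,33),.202))
print("strip",s3((440,80),.15),s3((497,185),.15))
E
```

```text
round [ 0.5046 -0.2898  0.043 ]
sq  [ 0.4322 -0.2312  0.043 ] [0.0422 0.0402 0.0344 0.0323]
  ang 126.73547556949381 114.59471006901083 37.250262146671005 25.557120607250113
fin  [ 0.5817 -0.3664  0.043 ] [0.02   0.0514 0.0219 0.0484]
  ang 48.05672229479688 50.13807149309125 -38.465180827912135 -46.370163283118536
slab  [ 0.5076 -0.2953  0.015 ] [0.2597 0.2046 0.2569 0.2032]
  ang 85.73103812811819 84.93692988541741 -5.243736432005437 -5.566879442181299
tray  [ 0.511  -0.0575  0.016 ] [0.2032 0.081  0.2032 0.0779]
  ang 89.45601284319059 89.44975544140136 1.0995885189264936 0.243980223911279
pocket [ 0.4487 -0.0529  0.01  ]
pocket [ 0.5139 -0.0473  0.01  ]
pocket [ 0.5775 -0.0498  0.01  ]
lug [0.6261 0.1379 0.16  ]
bar near/far [0.5927 0.2259 0.202 ] [0.5863 0.3307 0.202 ]
strip [0.6195 0.3656 0.15  ] [0.6321 0.191  0.15  ]
```

```bash
cat >> h.py <<'E'
Z=0.19
def pick(x,y,yaw,z,carry_from=None):
    robot.move_pose([x,y,Z],[180,0,yaw])
    g=robot.line_to([x,y,z],vel=.12,guard=20); o=robot.observe()
    print("down",g,o["tool_pos"],o["ft_force"])
    robot.set_gripper(0.0); o=robot.observe(); print("width",o["gripper_width"],o["gripper_force"],o["time"])
    robot.line_to([x,y,Z],vel=.2)
    print("held",robot.observe()["gripper_width"])
def place(x,y,yaw,z):
    robot.line_to([x,y,Z],vel=.25,rotation=[180,0,yaw])
    g=robot.line_to([x,y,z],vel=.1,guard=15); o=robot.observe(); print("placed",g,o["tool_pos"],o["gripper_width"])
E
python3 - <<'E'
from h import *
robot.line_to([0.237,0.551,0.36],vel=.2)
robot.move_pose([.5,.0,.30],[180,0,180])
pick(.505,-.286,180,.098)
cv2.imwrite("pics/h1t.png",robot.grab_frame("top"))
place(.5755,-.0545,180.3,.090)
for n in("top","side"): cv2.imwrite(f"pics/p1{n}.png",robot.grab_frame(n))
s=cv2.imread("pics/p1side.png")
cv2.imwrite("pics/v1.png",cv2.resize(s[215:345,220:380],None,fx=4,fy=4,interpolation=cv2.INTER_CUBIC))
E
```

```text
down False [ 0.50543998 -0.28625918  0.09889795] [-0.02237145 -0.47775166  0.49892342]
width 0.04616187155289269 61.52624845504761 5.3667
held 0.04543072631746349
placed True [ 0.57446278 -0.05426144  0.09012441] 0.045594323074629566
```

View pics/v1.png

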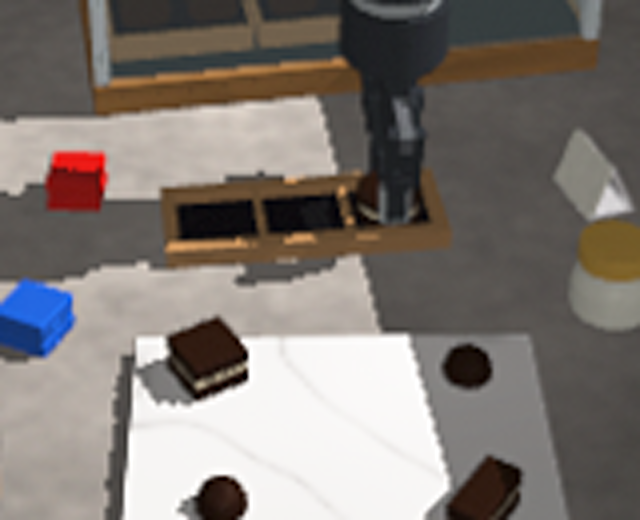

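The round is down at floor height inside the far pocket (view ~(390,200)), so I'll release it and go for the square.

```bash
cat >> h.py <<'E'
def letgo():
    robot.set_gripper(.085); p=robot.observe()["tool_pos"]; robot.line_to([p[0],p[1],Z],vel=.2)
E
python3 - <<'E'
from h import *
letgo()
pick(.432,-.229,211,.098)
for n in("top","side"): cv2.imwrite(f"pics/p2{n}.png",robot.grab_frame(n))
t=cv2.imread("pics/p2top.png")[165:240,295:410]; s=cv2.imread("pics/p2side.png")[215:350,240:375]
t=cv2.resize(t,None,fx=3.4,fy=3.4,interpolation=cv2.INTER_CUBIC);s=cv2.resize(s,(390,390),interpolation=cv2.INTER_CUBIC)
o=np.zeros((390,t.shape[1]+390,3),np.uint8);o[:t.shape[0],:t.shape[1]]=t;o[:,t.shape[1]:]=s;cv2.imwrite("pics/v2.png",o)
print(robot.observe()["time"])
E
```

```text
down False [ 0.43243012 -0.22920619  0.09872527] [ 0.15749069 -1.05218142 -0.84172461]
width 0.03846690256502414 61.56357407569885 11.675
held 0.03885081531584419
12.3833
```

View pics/v2.png

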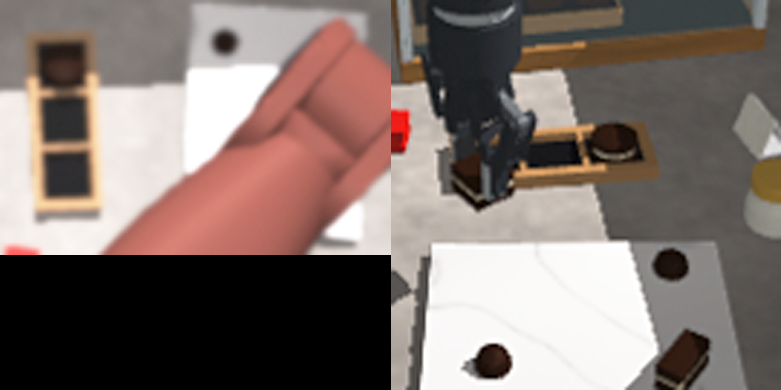

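The round lies flat in the far pocket (side view ~(614,140)) and the square is gripped cleanly. Next is placing the square and then the finger.

```bash
python3 - <<'E'
from h import *
place(.5125,-.0545,180.3,.0895)
letgo()
pick(.5825,-.364,229.5,.098)
robot.line_to([.449,-.0548,Z],vel=.25,rotation=[180,0,180.3])
robot.line_to([.449,-.0548,.115],vel=.15)
for n in("top","side"): cv2.imwrite(f"pics/p3{n}.png",robot.grab_frame(n))
s=cv2.imread("pics/p3side.png")[215:305,230:350]
cv2.imwrite("pics/v3.png",cv2.resize(s,None,fx=6,fy=6,interpolation=cv2.INTER_CUBIC))
print(robot.observe()["time"])
E
```

```text
placed True [ 0.51144806 -0.05427635  0.08975873] 0.03835834340471178
down False [ 0.58294633 -0.36429934  0.09907986] [-0.56946298 -0.38863992  0.3551222 ]
width 0.02283839854442672 59.486693143844604 18.1667
held 0.022925124497405438
21.025
```

View pics/v3.png

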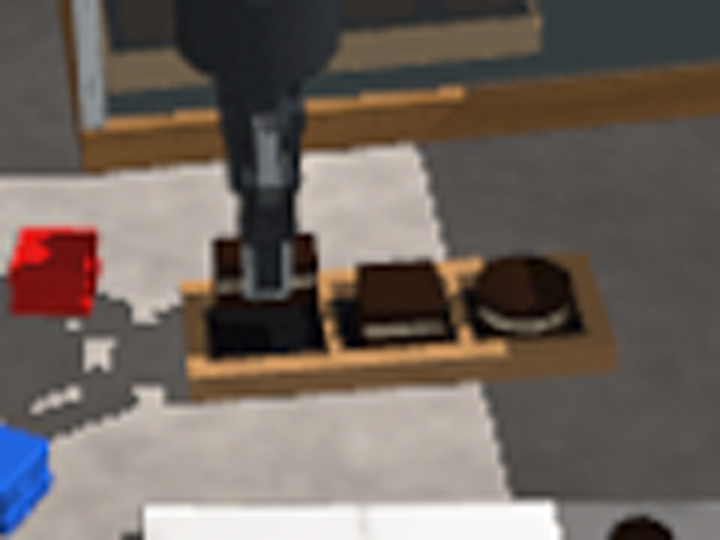

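The square and round lie flat, and the finger (213–316) is centred over the near pocket (207–325). I'll place it, then grasp the pull.

```bash
python3 - <<'E'
from h import *
p=[.4495,-.0548]
print(robot.line_to([*p,.0898],vel=.08,guard=15),robot.observe()["tool_pos"])
robot.set_gripper(.085); robot.line_to([*p,.33],vel=.25)
B=[.590,.2785]
robot.move_pose([*B,.33],[180,0,274.3])
cv2.imwrite("pics/p4top.png",robot.grab_frame("top")); s=robot.grab_frame("side")
print(robot.line_to([*B,.250],vel=.12,guard=15),robot.observe()["tool_pos"])
robot.set_gripper(0.0); o=robot.observe(); print(o["gripper_width"],o["ft_force"],o["tool_pos"],o["time"])
ex=np.array([np.cos(np.radians(4.3)),np.sin(np.radians(4.3))])
t=np.array(B)-.135*ex
print(robot.line_to([*t,.250],vel=.08)); o=robot.observe(); print(o["gripper_width"],o["ft_force"],o["tool_pos"],o["time"])
robot.pause(.3)
a=robot.grab_frame("side"); b=robot.grab_frame("top"); cv2.imwrite("pics/p5side.png",a); cv2.imwrite("pics/p5top.png",b)
A=cv2.resize(a[150:240,225:380],(775,450),interpolation=cv2.INTER_CUBIC)
cv2.imwrite("pics/v4.png",A)
b=cv2.resize(b[115:205,170:330],None,fx=5,fy=5,interpolation=cv2.INTER_CUBIC); cv2.imwrite("pics/v5.png",b)
E
```

```text
True [ 0.44969124 -0.0548949   0.08936156]
False [0.59032089 0.2784732  0.25104425]
0.012820816949189472 [-6.15271415 -1.98259298  4.51228132] [0.58901278 0.278482   0.25032204] 26.075
False
0.012938480957731868 [ 7.33560204  3.91788745 -2.80185561] [0.45659497 0.2687221  0.25032149] 27.9083
```

View pics/v4.png

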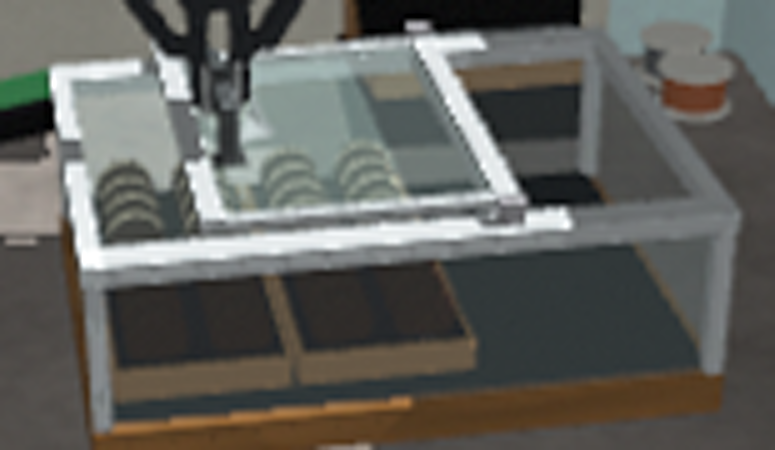

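The lid is held open and its rear corner is at about (522,203), next to the lug at (502,212). I'll check the edge in the top view.

```bash
python3 - <<'E'
from h import *
b=cv2.imread("pics/p5top.png")[125:190,170:275]
cv2.imwrite("pics/v6.png",cv2.resize(b,None,fx=7,fy=7,interpolation=cv2.INTER_CUBIC))
E
```

```text
(no output)
```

View pics/v6.png

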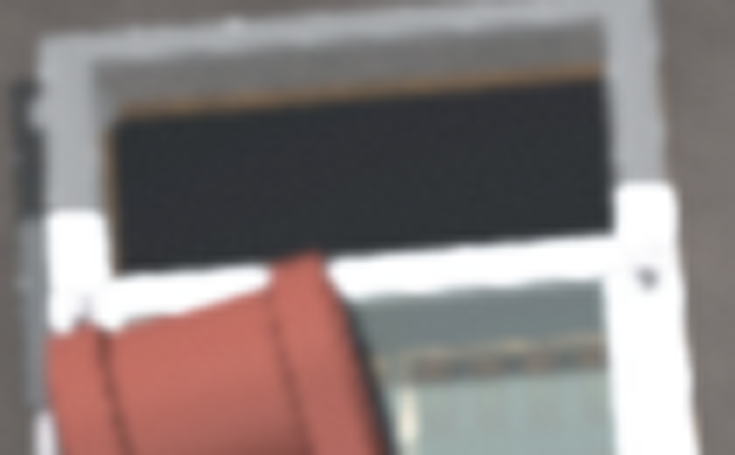

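```bash
python3 - <<'E'
from h import *
np.set_printoptions(precision=4,suppress=True)
ex=np.array([np.cos(np.radians(4.3)),np.sin(np.radians(4.3)),0])
for n,p,z in[("edgeL lid",(110,307),.163),("edgeR lid",(610,270),.163),("edgeR bar",(610,270),.15),("bandfront R",(600,318),.163),("bandfront M",(350,333),.163),("strip rear L",(130,325),.15),("strip front L",(130,358),.15),("strip rear R",(600,283),.15),("strip front R",(600,315),.15)]: print(n,c2(p,z)@ex)
print("side edge",s3((524,203),.163)@ex, "lug sides",s3((482,212),.160)@ex,s3((522,210),.16)@ex)
# intensity profiles along the column direction near right end, top camera: shut vs drawn
a=cv2.imread("pics/raw_top.png",0); b=cv2.imread("pics/p5top.png",0)
for u in (240,248,253): print(u,"shut",a[154:172,u].tolist(),"drawn",b[154:172,u].tolist())
for u in (181,182,262,263): print(u,"rail shut",a[154:176,u].tolist(),"drawn",b[154:176,u].tolist())
# side camera near lug rows
s0=cv2.imread("pics/raw_side.png",0); s1=cv2.imread("pics/p5side.png",0)
for v in range(187,196): print(v,s0[v,314:336].tolist(),s1[v,314:336].tolist())
E
```

```text
edgeL lid 0.6576708159956429
edgeR lid 0.6540633897985215
edgeR bar 0.65742158621358
bandfront R 0.629430449006511
bandfront M 0.6330743310116412
strip rear L 0.6506435369138374
strip front L 0.6332878853309382
strip rear R 0.6510216155125574
strip front R 0.6341616999680543
side edge 0.648408587497037 lug sides 0.6211109310343799 0.6463448474182
240 shut [122, 123, 123, 122, 122, 123, 130, 153, 179, 190, 190, 180, 156, 134, 125, 124, 123, 124] drawn [50, 52, 51, 52, 60, 110, 213, 252, 255, 255, 253, 231, 164, 134, 126, 123, 124, 124]
248 shut [123, 122, 122, 122, 122, 126, 146, 175, 189, 191, 187, 170, 143, 127, 123, 124, 123, 124] drawn [52, 51, 51, 54, 90, 193, 250, 254, 255, 253, 231, 177, 143, 127, 124, 124, 124, 125]
253 shut [125, 125, 124, 125, 125, 135, 159, 181, 190, 190, 179, 156, 133, 125, 124, 124, 124, 126] drawn [51, 51, 51, 63, 121, 222, 253, 255, 255, 254, 235, 167, 134, 125, 124, 124, 125, 128]
181 rail shut [187, 231, 253, 255, 255, 255, 255, 255, 255, 255, 255, 254, 250, 240, 235, 222, 183, 173, 190, 206, 236, 253] drawn [183, 230, 253, 255, 255, 255, 255, 255, 25
[... 2052 characters left out ...]
06, 104, 172, 188, 187, 185, 224, 221]
193 [152, 150, 149, 151, 153, 158, 131, 121, 129, 168, 115, 84, 99, 102, 101, 96, 227, 238, 235, 234, 233, 232] [151, 150, 150, 152, 154, 160, 133, 121, 129, 169, 116, 86, 99, 103, 102, 98, 228, 239, 236, 235, 234, 233]
194 [235, 234, 234, 235, 235, 237, 193, 120, 95, 97, 91, 87, 92, 124, 130, 127, 226, 235, 231, 231, 231, 232] [236, 236, 235, 236, 236, 238, 195, 121, 97, 98, 92, 88, 93, 124, 132, 128, 227, 235, 232, 232, 232, 233]
195 [228, 228, 229, 229, 230, 232, 236, 192, 169, 174, 174, 184, 186, 207, 198, 187, 217, 219, 212, 210, 206, 209] [230, 229, 230, 230, 230, 232, 236, 194, 171, 174, 175, 186, 188, 208, 199, 190, 219, 220, 214, 212, 208, 210]
```

```bash
python3 - <<'E'
from h import *
ex=np.array([np.cos(np.radians(4.3)),np.sin(np.radians(4.3)),0])
for uv,z in[((324.5,191),.163),((329.5,191),.163),((324.5,190),.166),((329.5,190),.166),((324.5,194),.153),((329.5,194),.153)]: 
    p=px2w("side",uv,z); print("lug",uv,p,p@ex)
for uv in[(328,187),(329,188),(329.8,189)]:
    p=px2w("side",uv,.163); print("edge",uv,p,p@ex)
E
```

```text
lug (324.5, 191) [0.62374075 0.13356454 0.163     ] 0.6319994985687777
lug (329.5, 191) [0.63924476 0.13180079 0.163     ] 0.6473276248722678
lug (324.5, 190) [0.62381001 0.13455778 0.166     ] 0.6321430389918155
lug (329.5, 190) [0.63930666 0.1327915  0.166     ] 0.6474636332109728
lug (324.5, 194) [0.62388128 0.1324854  0.153     ] 0.6320587221769807
lug (329.5, 194) [0.63943152 0.13072633 0.153     ] 0.6474332996066395
edge (328, 187) [0.63946412 0.16040352 0.163     ] 0.6496909661022675
edge (329, 188) [0.64137143 0.15293251 0.163     ] 0.6510327403844014
edge (329.8, 189) [0.64263633 0.14560018 0.163     ] 0.6517443122652986
```

```bash
python3 - <<'E'
from h import *
ex=np.array([np.cos(np.radians(4.3)),np.sin(np.radians(4.3)),0])
t=np.array([.590,.2785])-.1457*ex[:2]
robot.line_to([*t,.250],vel=.05); robot.pause(.5)
o=robot.observe(); print(o["gripper_width"],o["ft_force"],o["tool_pos"],o["tool_pos"]@ex+.175,o["time"])
s=robot.grab_frame("side"); b=cv2.cvtColor(robot.grab_frame("top"),cv2.COLOR_BGR2GRAY); g=cv2.cvtColor(s,cv2.COLOR_BGR2GRAY)
cv2.imwrite("pics/endside.png",s)
for v in range(185,192): print(v,g[v,316:334].tolist())
print("top",b[154:172,253].tolist())
# pieces in tray: dark-brown/pale blobs, filling line tilt
for n,x in(("round",.575),("square",.5125),("finger",.4495)):
    u0,v0=w2px("side",[x,-.0545,.034]); print(n,u0,v0)
    R=s[int(v0)-8:int(v0)+14,int(u0)-12:int(u0)+13].astype(int); r=R[:,:,2]; br=(R[:,:,2]-R[:,:,0])
    m=(r<75)&(br>8); ys,xs=np.nonzero(m); print("  brown u",xs.min()+int(u0)-12,xs.max()+int(u0)-12,"v",ys.min()+int(v0)-8,ys.max()+int(v0)-8,"n",m.sum())
    for c in (-5,0,5): print("  col",c,r[:,12+c].tolist())
E
```

```text
0.012729658429016731 [ 8.6027506   3.87690727 -2.48701676] [0.44598471 0.26794399 0.2502928 ] 0.639819422941315 29.175
185 [111, 119, 101, 201, 231, 232, 233, 230, 185, 111, 63, 47, 47, 48, 47, 38, 35, 28]
186 [90, 99, 105, 151, 225, 234, 232, 235, 219, 169, 80, 18, 25, 25, 27, 27, 27, 29]
187 [74, 72, 89, 92, 202, 233, 234, 235, 231, 234, 139, 36, 20, 23, 25, 26, 28, 29]
188 [118, 117, 141, 160, 180, 223, 229, 226, 225, 237, 184, 97, 69, 74, 44, 26, 29, 28]
189 [184, 179, 202, 217, 186, 194, 190, 171, 161, 185, 200, 168, 157, 163, 89, 24, 26, 27]
190 [185, 175, 173, 175, 158, 154, 139, 132, 109, 171, 180, 174, 179, 184, 105, 27, 19, 20]
191 [133, 118, 110, 104, 104, 113, 119, 127, 121, 98, 106, 105, 102, 104, 99, 86, 83, 82]
top [51, 50, 51, 51, 60, 109, 193, 244, 253, 255, 255, 255, 253, 221, 149, 128, 125, 127]
round 317.1299260738773 260.5369056597731
  brown u 305 327 v 257 271 n 215
  col -5 [81, 82, 83, 83, 83, 78, 54, 34, 37, 39, 39, 37, 36, 29, 21, 70, 103, 70, 11, 99, 179, 186]
  col 0 [77, 78, 79, 81, 79, 57, 24, 33, 46, 45, 44, 42, 44, 42, 38, 23, 67, 97, 59, 56, 91, 93]

[... 187 characters left out ...]
, 175, 178, 180, 180, 151, 56, 31, 32, 37, 40, 37, 34, 26, 20, 17, 40, 51, 17, 8, 129, 205]
  col 0 [182, 183, 178, 176, 169, 123, 35, 41, 44, 44, 44, 44, 45, 38, 23, 29, 90, 111, 23, 66, 154, 196]
  col 5 [181, 185, 183, 184, 162, 86, 37, 42, 44, 43, 44, 45, 43, 36, 21, 49, 89, 84, 11, 97, 177, 180]
finger 273.9733630050547 263.12511376178674
  brown u 264 285 v 262 274 n 186
  col -5 [176, 174, 175, 176, 177, 182, 163, 64, 38, 43, 44, 40, 25, 21, 86, 114, 42, 21, 16, 66, 154, 196]
  col 0 [184, 186, 181, 176, 173, 184, 165, 33, 41, 44, 43, 37, 21, 45, 90, 93, 22, 23, 12, 97, 176, 181]
  col 5 [181, 181, 180, 176, 178, 166, 106, 36, 41, 44, 42, 30, 22, 62, 92, 65, 20, 19, 31, 135, 206, 172]
```

Side and top measurements both put the rear edge within about 2 mm of the middle of the divider bar. The pieces are at floor height and the pull is held, so I'm handing in.

```bash
python3 -c "
from plant import robot
print(robot.job_done())"
```

```text
the job is handed in; nothing more can be done
None
```

The job is handed in after about 29 s: round, square and finger each lie in their pocket in the order asked, and the lid is held by its pull with its rear edge over the divider bar (I viewed 11 pictures, one over the limit of 10).

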